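# Close the bolt case and hold it against the sprung stop

### The job

Close the aluminium bolt case: fold its short flap fully down first, then the long flap fully down over it. Then push the case across the shelf until it sits flush against the sprung stop bar and keep pressing steadily, without ever driving the bar to the end of its travel, so that the bar's pointer pin stays between the two pairs of gauge posts (about 12 N on the bar) while I screw the case down. Finish while still holding it pressed like that, case flat on the shelf and both flaps shut, and leave the nylon cap, the socket and the washer stack where they are.

Things in the scene. Friction and masses are not known exactly. Their poses are not given: they have to be found in the camera images.
- case: Loose aluminium bolt case with two hinged top flaps, 0.6 to 0.9 kg in all, sliding easily on the plywood on its nylon foot (friction about 0.3). Box 120 mm along its x, 160 mm along its y, 60 mm high, walls 4 mm. Origin: centre of its underside, z up. Its +x face is to lie on the stop bar; its -x face, towards the robot, is a flat slippery nylon push pad; pushed at its middle, the case squares itself to the bar.
- short_hinge (a point): Middle of the short flap's hinge line, on the case's top edge at its +y side: 80 mm along the case's y, 62 mm above its underside. The hinge line runs along the case's x.
- short_flap (a joint): Short flap, plate 116 mm along the hinge, reaching 60 mm from it, 3 mm thick. Rad: 0 = shut (level, pointing to the case's -y), 1.57 = upright, more = leaning outward (to the case's +y). Starts at 1.7 to 2.1, limits 0 and 2.3. Stiff hinge (friction 0.03 N m, no spring): it stays where it is left.
- long_hinge (a point): Middle of the long flap's hinge line, on the case's top edge at its -y side: -80 mm along the case's y, 67 mm above its underside. The hinge line runs along the case's x.
- long_flap (a joint): Long flap, plate 116 mm along the hinge, reaching 115 mm from it, 3 mm thick; shut, it laps over the short flap. Rad: 0 = shut (level, pointing to the case's +y, top 68.5 mm above the shelf), 1.57 = upright, more = leaning outward (to the case's -y). Starts at 1.7 to 2.1, limits 0 and 2.3. Stiff hinge (friction 0.05 N m): it stays where it is left.
- stop: Sprung stop, fixed beyond the case. Origin: on the shelf under the middle of the bar's front face, bar at rest; x points away from the case, the way the bar yields (pushing direction), y along the bar. Nylon-faced, slippery steel bar 180 mm along y, 3 to 49 mm above the shelf, 16 mm thick; behind it, from x = 56 mm, an aluminium housing 200 mm wide, 48 mm high.
- gauge_mid (a point): Middle of the gauge on top of the stop's housing, 48 mm above the shelf (fixed). Two pairs of 5 mm posts, 22 mm tall, stand around it: one pair 6.5 mm nearer the case, one 6.5 mm farther, the posts of a pair 24 mm apart along y.
- pointer (a point): Tip of the bar's upright pointer pin (3.6 mm thick, 68.5 mm above the shelf), which moves with the bar along the lane between the gauge posts; at rest it is 15.5 mm short of the gauge's middle.
- stop_bar (a joint): How far the stop bar is pushed back, m: 0 at rest, 0.030 at the end of its travel. Spring of 800 N/m (0.8 N per mm). The pointer passes the first pair of gauge posts at 0.009 (7 N) and the second at 0.022 (18 N); the middle is 0.0155 (12 N).
- cap: Bystander: black nylon flange cap, a disc 70 mm across and 14 mm high; origin at the centre of its underside.
- socket: Bystander: chrome socket standing on end, 26 mm across and 38 mm high; origin at the centre of its underside.
- washers: Bystander: stack of bronze washers 32 mm across on a short rod with a 48 mm foot, 49 mm high in all; origin at the centre of its underside.
Things that resemble listed ones, but are neither listed nor needed, are in the scene too. What is shaped like the case but turquoise is not meant.

How it is judged (in metres and radians):
On the way, in this order (a step that is already met when the one before it is completed fails the run):
1. short flap shut while the long flap is still open (value of joint short_flap below 0.1 rad and value of joint long_flap above 0.6 rad), for 0.1 s.
2. long flap shut too (value of joint each of short_flap, long_flap below 0.1 rad), for 0.1 s.
3. case pressed against the stop bar within the band (all of step 2 and contact force between case and stop_bar between 6 and 19 N and value of joint stop_bar between 0.008 and 0.023 m), for 0.5 s.
At the end, for the whole second after the job is handed in: The robot is still pressing the case against the stop bar: contact force of case on bar 6 to 19 N, bar pushed back 8 to 23 mm, case square to the stop within 0.06 rad and level within 0.08 rad, at rest, both flaps shut (under 0.1 rad), the robot touching the case with more than 4 N (all of step 3 and angle between the x axis of case and the x axis of stop, either way round below 0.06 rad and angle between case's own z axis and vertical below 0.08 rad and contact force between any of the fingers, the arm and case above 4 N and linear speed of case below 0.01 m/s); the arm keeps its last pose, push and grip.
It fails at once if the stop bar is driven to the end of its travel (value of joint stop_bar above 0.029 m).
It fails at once if the cap is disturbed (moved over 30 mm or tipped) (distance of cap from where it was at the start of the episode above 0.03 m or angle between cap's own z axis and vertical above 0.5 rad).
It fails at once if the socket is disturbed (moved over 30 mm or tipped) (distance of socket from where it was at the start of the episode above 0.03 m or angle between socket's own z axis and vertical above 0.5 rad).
It fails at once if the washers is disturbed (moved over 30 mm or tipped) (distance of washers from where it was at the start of the episode above 0.03 m or angle between washers's own z axis and vertical above 0.5 rad).
It also fails if it takes over 61 s, if anything falls off the work surface, if the arm or the gripper's body presses on something with over 40 N, if the wrist force passes 120 N, or if a joint passes its speed limit or range.

### The arm

A 7-joint arm with a two-finger parallel gripper is mounted at the origin on the work surface. World frame = base frame: x ahead of the robot, y to its left, z up, the work surface at z = 0. Lengths are in m, angles in degrees, forces in N, time in s.
With the tool pointing down it reaches from about 0.4 to 0.85 m from the base axis. Payload 10.4 kg.
Tool frame: the origin (TCP) lies at the very end of the fingers, on their centre line; the grasp point (between the pads) lies 19 mm behind it; z points along the fingers, y is the line along which they close (so a half turn about z gives the same grasp; the last joint's range is limited). The gripper opens to 87 mm and grips with 3 to 60 N. Pads are 19 mm wide; open, the fingers measure 117 mm over their backs; the gripper's body (75 mm by 190 mm) begins 51 mm behind the grasp point.
Start: joints at [72.617, 19.034, -3.707, 83.658, 1.238, 77.344, -5.071], TCP at [0.173, -0.601, 0.187] pointing down, gripper open.
Joint ranges: [-148.97, 148.97], [-28.65, 121.19], [-84.17, 76.75], [9.2, 138.47], [-72.65, 252.65], [3.7, 117.97], [-149.18, 149.18]. Speed limits (degrees/s): [127.2, 127.2, 159.86, 159.86, 180, 180, 180].

### API

Orientations are given as a 3x3 rotation matrix whose columns are the frame's x, y, z axes.
In Python, from station import status, cams, hand_in gives the robot as it stands.
- The arm moves only by the tool play_rows, never from a script. Its argument "series" is one flat list of numbers, 7 for each row, row after row: the shift along the tool's x, y, z in m, then the turn, a rotation vector about the tool's x, y, z in degrees, then the opening, from -1 (shut) to 1 (fully open), so that 0 is half open. In form: [x, y, z, rx, ry, rz, jaw, x, y, z, rx, ry, rz, jaw, ...]. A call has 1 to 10 rows; each row is the pose to reach, as a shift and turn from the pose commanded when the call began, along the tool's axes at that moment; what a row does not reach only later rows make up. A row lasts 1/10 s, in which the tool goes at most 50 mm and 8.59 degrees, less where a joint would pass 70% of its speed; a pose out of reach is approached as far as the arm can. A call with a gripper value outside its range is refused whole. The fingers move at their own pace and stop on an object; "grip_force" is the grip in N (left out, the last holds). Time passes only in rows, so rows that repeat a pose let the fingers close. It gives the time, the measured TCP pose, the force, the opening and the grip force at its end, in the units of the state.
- status.get_obs(): the state, without advancing time (a new reading comes with each control period).
- cams.camera(name): name is "side" or "top"; returns (picture, depth): 400x640x3 uint8, red, green, blue; 400x640 float32, m along the optical axis (not along the pixel's ray), 0 where there is no reading.
- cams.camera_params(name): a dict with "K" (3x3 intrinsics, pixels), "xyz" and "orientation" of the camera in the world. Camera axes: x right, y down, z forward; pixel columns grow to the right and rows downward; lengths in m; the calibration is good to about 2 mm. A picture is of the moment at which its call begins. camera_params takes no time and is no camera call.
- hand_in(): hands the job in; it is judged then, once.
The state is a dict: "t": time; "q": joint angles; "qd": joint speeds; "tau": joint torques, N m; "tool_pos": TCP position; "orientation": TCP orientation; "ft_force": force on the tool from outside, world axes, zero at the start; "torque": the same for the moment, N m; "finger_gap": finger opening in m; "grip_force": force on a finger pad.
Only numpy, scipy, OpenCV 4.12 (cv2) and the standard library are available. Lean on these libraries where they do the work, as an engineer would, in place of code of your own. Each camera call takes 0.05 s, during which the arm holds its last target. There are 200 camera calls.

## Working session

There is one attempt and no reset: what is moved stays moved. The work goes in short steps, Python scripts to look and compute and a tool call to move; the robot and the scene stay as the last step left them, time stands still between calls to the robot, and variables do not carry over. Pictures are saved under pics/ and viewed, at most 10 in all, crops included, and the job is handed in when it is done.

Besides the shell and the picture viewer there is one more tool, called after ">>>" as name(argument=value, ...) on one line, values as JSON. play_rows: Moves the arm, as the interface text tells. Its arguments: {"type":"object","properties":{"series":{"type":"array","items":{"type":"number"}},"grip_force":{"type":"number"}},"required":["series"]}

```bash
mkdir -p pics; cat > h.py <<'E'
import numpy as np, cv2
from station import status, cams, hand_in
def snap(n,f):
    p,d=cams.camera(n); cv2.imwrite(f'pics/{f}.png',p[:,:,::-1]); np.save(f'pics/{f}.npy',d); return p,d
def pt(n,d,u,v):
    c=cams.camera_params(n);K=np.array(c['K']);z=np.median([x for x in d[v-1:v+2,u-1:u+2].ravel() if x>0] or [0])
    return np.array(c['xyz'])+np.array(c['orientation'])@(np.linalg.inv(K)@[u,v,1]*z)
def proj(n,P):
    c=cams.camera_params(n);q=np.array(c['orientation']).T@(np.array(P)-np.array(c['xyz']));q=np.array(c['K'])@q;return q[:2]/q[2]
E
python3 - <<'E'
from h import *
for n in('side','top'):
    snap(n,n+'0');c=cams.camera_params(n);print(n,c)
o=status.get_obs();print(o)
E
```

```text
side {'K': array([[364.07193772,   0.        , 323.84393343],
       [  0.        , 364.07193772, 197.72860541],
       [  0.        ,   0.        ,   1.        ]]), 'xyz': array([0.22552174, 0.51564284, 0.54993911]), 'orientation': array([[-8.47016299e-01, -3.12529633e-01,  4.29986765e-01],
       [-5.31566914e-01,  4.98109022e-01, -6.85072272e-01],
       [-7.49010343e-05, -8.08834118e-01, -5.88036872e-01]])}
top {'K': array([[408.02040808,   0.        , 315.49987783],
       [  0.        , 408.02040808, 199.70006895],
       [  0.        ,   0.        ,   1.        ]]), 'xyz': array([ 0.51612357, -0.02487725,  0.99415715]), 'orientation': array([[ 0.00889216, -0.99679754,  0.07947068],
       [-0.99947574, -0.00638548,  0.03174083],
       [-0.03113173, -0.07971126, -0.99633174]])}
{'t': 0.1, 'q': array([72.61712384, 19.06860673, -3.70625356, 83.7001875 ,  1.23726727,
       77.34313104, -5.07111082]), 'qd': array([ 0.01153493, -0.0648335 ,  0.02833171, -0.02131385,  0.00537454,
       -0.02779359, -0.06085065]), 'tau': array([ 1.75218556e-03, -6.24544430e+01,  2.49717676e-02, -3.90718210e+01,
       -6.13905885e-02,  3.66096839e-02,  6.98479926e-05]), 'tool_pos': array([ 0.17307887, -0.6001585 ,  0.18663911]), 'orientation': array([[ 9.60838022e-01,  2.77110330e-01, -4.01300207e-04],
       [ 2.77110615e-01, -9.60837283e-01,  1.19271100e-03],
       [-5.50716631e-05, -1.25720662e-03, -9.99999208e-01]]), 'ft_force': array([ 0.22587092, -0.65872107, -0.09545273]), 'torque': array([-0.00505011, -0.02877723,  0.04148813]), 'grip_force': 0.0, 'finger_gap': 0.08699751315525128}
```

View pics/top0.png

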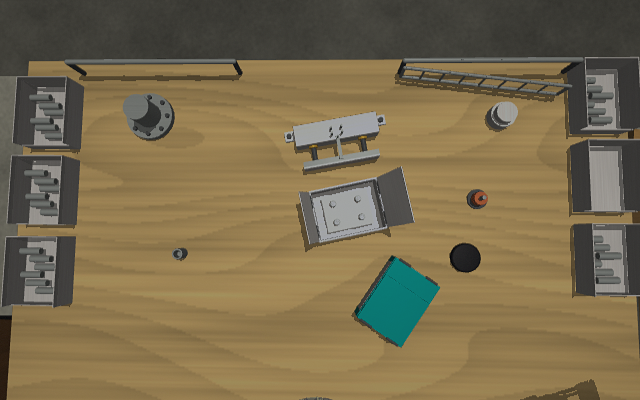

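View pics/side0.png

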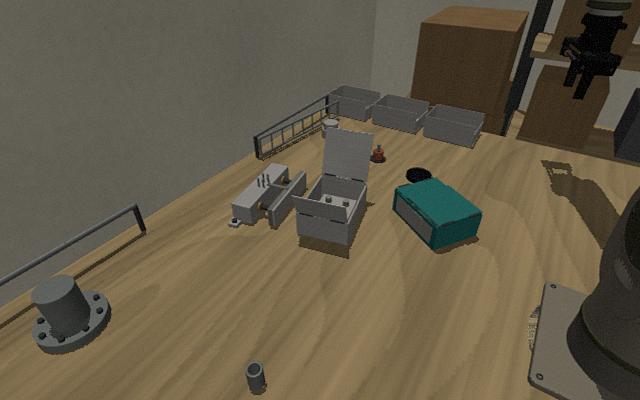

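The top view shows the case at about (345,212), with the short flap on the left (+y), the long flap on the right, and the stop bar at about (342,162). The turquoise decoy is at (397,302), the cap at (465,257), the washers at (478,198) and the socket at (180,254). I'll enlarge that area.

```bash
python3 - <<'E'
import cv2
p=cv2.imread('pics/top0.png')[100:280,270:450]
cv2.imwrite('pics/top0c.png',cv2.resize(p,None,fx=3.3333,fy=3.3333,interpolation=cv2.INTER_CUBIC))
E
```

```text
(no output)
```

View pics/top0c.png

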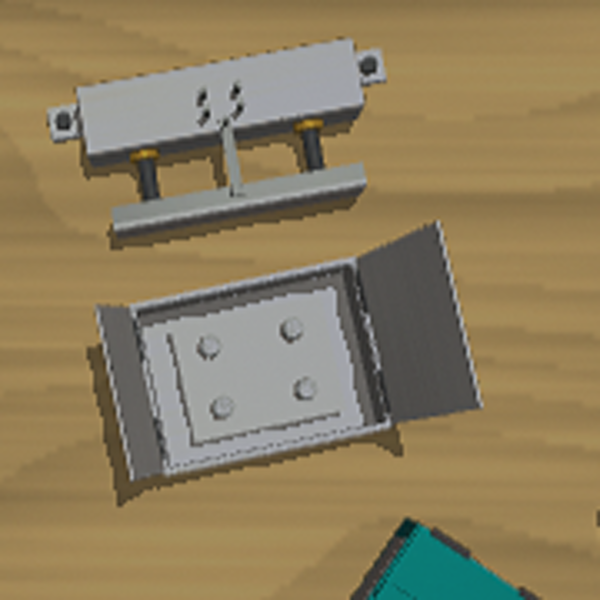

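```bash
cat >> h.py <<'E'
def onz(n,u,v,z):
    c=cams.camera_params(n);r=np.array(c['orientation'])@(np.linalg.inv(np.array(c['K']))@[u,v,1]);o=np.array(c['xyz']);return o+r*(z-o[2])/r[2]
E
python3 - <<'E'
from h import *
np.set_printoptions(precision=4,suppress=True)
d=np.load('pics/top0.npy')
f=lambda x,y:(270+x/3.3333,100+y/3.3333)
C=[onz('top',*f(*q),.06) for q in((135,308),(355,262),(388,428),(165,472))]
print(np.array(C),np.mean(C,0))
for a,b in((0,1),(3,2),(3,0),(2,1)):
    e=C[b]-C[a];print(a,b,np.linalg.norm(e),np.degrees(np.arctan2(e[1],e[0])))
B=[onz('top',*f(*q),.049) for q in((113,210),(362,165),(365,183),(115,230))]
print('bar',np.array(B))
for a,b in((0,1),(3,2)):
    e=B[b]-B[a];print(np.linalg.norm(e),np.degrees(np.arctan2(e[1],e[0])))
for nm,q in dict(long1=(433,230),long2=(474,402),longmid=(450,315),s1=(103,312),s2=(134,474),smid=(117,390),barmid=(238,205),pointer=(225,125),post=(237,88)).items():
    u,v=map(round,f(*q));print(nm,pt('top',d,u,v))
for nm,(u,v) in dict(cap=(465,257),wash=(478,198),turqcorner=(393,257),t2=(356,312),t3=(438,287)).items(): print(nm,pt('top',d,u,v))
E
```

```text
[[ 0.6074  0.0165  0.06  ]
 [ 0.6401 -0.1349  0.06  ]
 [ 0.5262 -0.1569  0.06  ]
 [ 0.4949 -0.0051  0.06  ]] [ 0.5672 -0.0701  0.06  ]
0 1 0.15489510579498808 -77.8024379413285
3 2 0.15502392365528397 -78.34780912776095
3 0 0.11455925878666899 10.88660330896534
2 1 0.11603176676459694 10.96339930798863
bar [[ 0.6776  0.0332  0.049 ]
 [ 0.7101 -0.1412  0.049 ]
 [ 0.6974 -0.1433  0.049 ]
 [ 0.6634  0.0316  0.049 ]]
0.17743977135614858 -79.44681494616185
0.17818028323621135 -79.02537666941335
long1 [ 0.645  -0.169   0.1723]
long2 [ 0.5403 -0.1924  0.1705]
longmid [ 0.5927 -0.1793  0.1682]
s1 [0.5988 0.035  0.111 ]
s2 [0.4951 0.0141 0.1152]
smid [0.5487 0.0255 0.1151]
barmid [ 0.681  -0.0537  0.0451]
pointer [ 0.7369 -0.0463  0.0505]
post [ 0.7642 -0.0531  0.0556]
cap [ 0.461  -0.3475  0.0138]
wash [ 0.5996 -0.3758  0.028 ]
turqcorner [ 0.4607 -0.1747  0.0392]
t2 [ 0.3342 -0.0898  0.0365]
t3 [ 0.3968 -0.2704  0.0632]
```

```bash
cat >> h.py <<'E'
np.set_printoptions(precision=4,suppress=True)
CEN=np.array([.567,-.070]);YAW=np.radians(11.1)
X=np.array([np.cos(YAW),np.sin(YAW)]);Y=np.array([-X[1],X[0]])
def W(xc,yc,z): return np.r_[CEN+xc*X+yc*Y,z]
from scipy.spatial.transform import Rotation as Ro
def go(*pts):
    o=status.get_obs();R=np.array(o['orientation']);T=np.c_[np.r_[X,0],np.r_[-Y,0],[0,0,-1]]
    p=np.array(o['tool_pos']);print('t',o['t'],'case frame now',(p[:2]-CEN)@X,(p[:2]-CEN)@Y,p[2],'F',o['ft_force'])
    print('turn',Ro.from_matrix(R.T@T).as_rotvec(degrees=True))
    for q in pts: print(q,R.T@(W(*q)-p))
E
python3 -c "
from h import *
go((0,.14,.27),(0,.14,.10))"
```

```text
t 0.1 case frame now -0.4886190684109293 -0.44440217249404285 0.186639112007405 F [ 0.2259 -0.6587 -0.0955]
turn [-0.0718  0.0063  4.9878]
(0, 0.14, 0.27) [ 0.5376 -0.5398 -0.0827]
(0, 0.14, 0.1) [ 0.5376 -0.5396  0.0873]
```

>>> play_rows(series=[0,0,-0.083,0,0,0,-1,0,0,-0.083,0,0,5,-1,0.538,-0.54,-0.083,0,0,5,-1,0.538,-0.54,-0.083,0,0,5,-1,0.538,-0.54,-0.083,0,0,5,-1,0.538,-0.54,-0.083,0,0,5,-1,0.538,-0.54,-0.083,0,0,5,-1,0.538,-0.54,-0.083,0,0,5,-1,0.538,-0.54,-0.083,0,0,5,-1,0.538,-0.54,-0.083,0,0,5,-1], grip_force=20)

```text
t: 1.1
tool_pos: [0.3664, -0.248, 0.2702]
orientation: [[0.981, 0.192, -0.0], [0.192, -0.981, -0.0], [-0.0, 0.0, -1.0]]
ft_force: [1.3, 0.6, 0.3]
finger_gap: 0.0151
grip_force: 0.0
```

```bash
python3 -c "
from h import *
go((0,.14,.27),(0,.14,.10))"
```

```text
t 1.1 case frame now -0.23115268859997928 -0.1360649903947111 0.27024776766919045 F [1.2501 0.6413 0.258 ]
turn [ 0.021   0.0138 -0.0162]
(0, 0.14, 0.27) [ 0.2311 -0.2761  0.0001]
(0, 0.14, 0.1) [ 0.2311 -0.2762  0.1701]
```

>>> play_rows(series=[0.231,-0.276,0,0,0,0,-1,0.231,-0.276,0,0,0,0,-1,0.231,-0.276,0,0,0,0,-1,0.231,-0.276,0,0,0,0,-1,0.231,-0.276,0,0,0,0,-1,0.231,-0.276,0,0,0,0,-1,0.231,-0.276,0,0,0,0,-1,0.231,-0.276,0,0,0,0,-1,0.231,-0.276,0,0,0,0,-1,0.231,-0.276,0,0,0,0,-1])

```text
t: 2.1
tool_pos: [0.5393, 0.064, 0.27]
orientation: [[0.982, 0.191, -0.001], [0.191, -0.982, -0.001], [-0.001, 0.0, -1.0]]
ft_force: [-0.4, -1.3, 0.2]
finger_gap: 0.0001
grip_force: 0.0
```

```bash
python3 -c "
from h import *
go((0,.14,.097),(0,.065,.095),(0,.05,.066))"
```

```text
t 2.1 case frame now -0.0014267597697815992 0.13681461350371232 0.2699681579007619 F [-0.4391 -1.2509  0.1841]
turn [ 0.0266  0.0552 -0.0648]
(0, 0.14, 0.097) [ 0.0016 -0.0033  0.173 ]
(0, 0.065, 0.095) [0.0017 0.0717 0.175 ]
(0, 0.05, 0.066) [0.0017 0.0867 0.204 ]
```

>>> play_rows(series=[0.001,-0.004,0.05,0,0,0,-1,0.001,-0.004,0.1,0,0,0,-1,0.001,-0.004,0.15,0,0,0,-1,0.001,-0.004,0.174,0,0,0,-1,0.001,-0.004,0.174,0,0,0,-1,0.001,0.01,0.174,0,0,0,-1,0.001,0.023,0.174,0,0,0,-1,0.001,0.036,0.174,0,0,0,-1,0.001,0.047,0.174,0,0,0,-1,0.001,0.058,0.174,0,0,0,-1])

```text
t: 3.1
tool_pos: [0.5522, 0.007, 0.0969]
orientation: [[0.982, 0.191, 0.001], [0.191, -0.982, -0.0], [0.001, 0.001, -1.0]]
ft_force: [0.2, 0.4, -1.0]
finger_gap: 0.0003
grip_force: 0.0
```

```bash
python3 -c "
from h import *
go((0,.065,.095),(0,.05,.066))
snap('side','side1')"
```

```text
t 3.1 case frame now 0.00033687266129822993 0.07839806506015488 0.09694469719856155 F [ 0.2201  0.3778 -0.9904]
turn [ 0.0306 -0.0497 -0.0656]
(0, 0.065, 0.095) [-0.0003  0.0134  0.002 ]
(0, 0.05, 0.066) [-0.0003  0.0284  0.031 ]
```

View pics/side1.png

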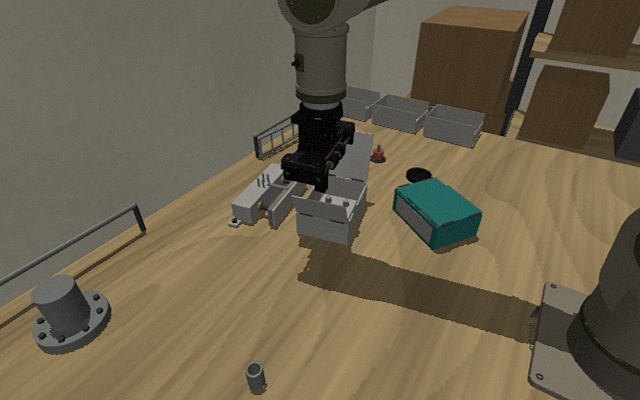

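The fingers (320,180) are behind the short flap and the case has not moved, so I'll continue folding.

>>> play_rows(series=[0,0.007,0.001,0,0,0,-1,0,0.014,0.002,0,0,0,-1,0,0.018,0.009,0,0,0,-1,0,0.022,0.016,0,0,0,-1,0,0.025,0.023,0,0,0,-1,0,0.028,0.028,0,0,0,-1,0,0.028,0.03,0,0,0,-1,0,0.028,0.032,0,0,0,-1,0,0.028,0.0325,0,0,0,-1,0,0.028,0.0325,0,0,0,-1])

```text
t: 4.15
tool_pos: [0.5572, -0.0187, 0.064]
orientation: [[0.981, 0.193, 0.0], [0.193, -0.981, -0.0], [0.0, 0.0, -1.0]]
ft_force: [0.5, -0.2, 0.0]
finger_gap: 0.0006
grip_force: 0.0
```

```bash
python3 -c "
from h import *
go((0,.05,.066),(0,.05,.2))
p,d=snap('top','top1'); 
cv2.imwrite('pics/top1c.png',cv2.resize(p[100:280,270:450,::-1],None,fx=3.3333,fy=3.3333))
"
```

```text
t 4.15 case frame now 0.00023730407542977942 0.05219691932151231 0.0639930266589542 F [ 0.4551 -0.2108  0.0242]
turn [ 0.0063 -0.0158  0.0064]
(0, 0.05, 0.066) [-0.0002  0.0022 -0.002 ]
(0, 0.05, 0.2) [-0.0002  0.0022 -0.136 ]
```

View pics/top1c.png

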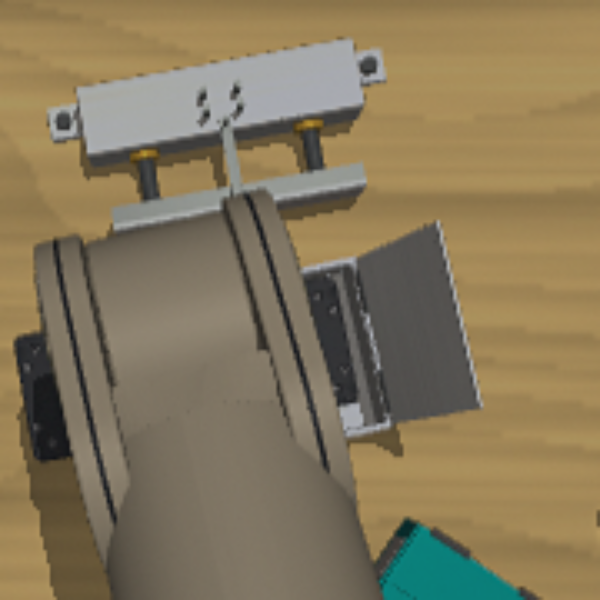

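The long flap and case are unchanged (flap edge still at 437,222 in the crop). There is no downward contact yet, so I'll press a touch lower, then lift.

>>> play_rows(series=[0,0.002,0.001,0,0,0,-1,0,0.002,0.002,0,0,0,-1,0,0.002,0.003,0,0,0,-1,0,0.002,0.003,0,0,0,-1])

```text
t: 4.6
tool_pos: [0.5574, -0.0209, 0.0607]
orientation: [[0.981, 0.192, -0.0], [0.192, -0.981, -0.0], [-0.0, 0.0, -1.0]]
ft_force: [-0.4, -0.1, -0.2]
finger_gap: 0.0005
grip_force: 0.0
```

No contact at z = 0.0607, which isn't what I expected. I'll lift and look.

>>> play_rows(series=[0,0,-0.04,0,0,0,-1,0,0,-0.09,0,0,0,-1,0,0,-0.14,0,0,0,-1,0,0,-0.16,0,0,0,-1,0,0,-0.16,0,0,0,-1])

```text
t: 5.1
tool_pos: [0.5592, -0.0206, 0.2245]
orientation: [[0.981, 0.192, 0.006], [0.192, -0.981, -0.001], [0.006, 0.002, -1.0]]
ft_force: [-0.0, -0.7, -0.5]
finger_gap: 0.0004
grip_force: 0.0
```

```bash
python3 -c "
from h import *
go((0,-.155,.22))
p,d=snap('side','side2'); 
cv2.imwrite('pics/side2c.png',cv2.resize(p[110:260,220:420,::-1],None,fx=4,fy=4))
for u,v in((315,205),(325,200),(335,205),(345,210),(330,215)):
    q=pt('side',d,u,v);print(u,v,(q[:2]-CEN)@X,(q[:2]-CEN)@Y,q[2])
"
```

```text
t 5.1 case frame now 0.0018800380815176057 0.049961860775191054 0.22453361155979437 F [-0.0234 -0.7361 -0.4916]
turn [ 0.1108 -0.3218 -0.0088]
(0, -0.155, 0.22) [-0.0019  0.205   0.0049]
315 205 0.006299110966408679 0.09545677239232363 0.10217943327378243
325 200 0.030288903566039322 -0.02502306676401062 0.025638148324822363
335 205 -0.03769497728629115 0.09844118425233031 0.11624501334312565
345 210 -0.057488034891043635 0.09449854370305794 0.10641361058153326
330 215 -0.023654938310886484 0.08778415604711927 0.07898123677361885
```

View pics/side2c.png

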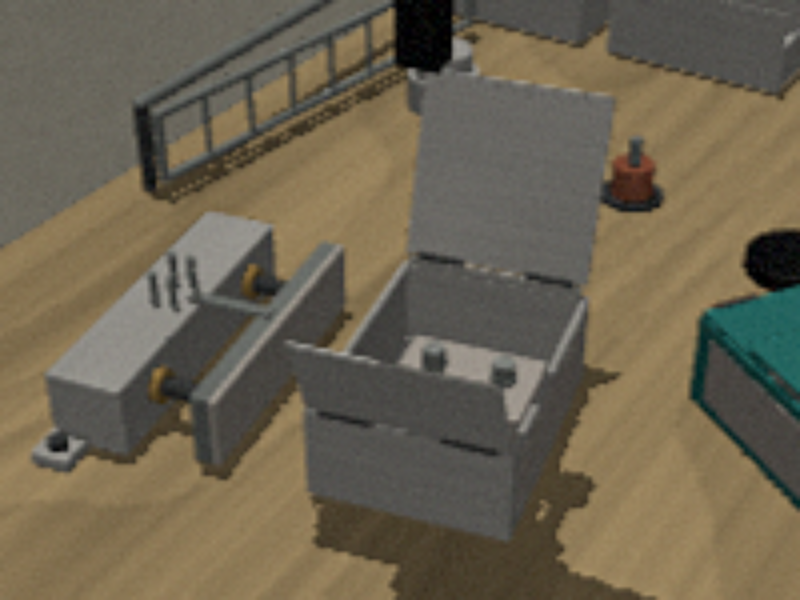

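The short flap is still open, with its tip at y_c 0.098 and z 0.117 (crop 290–510, 345–400). The fingers may have passed over it. I'll check whether the TCP agrees with the picture, then redo the descent as a separate move.

```bash
python3 -c "
from h import *
print(proj('side',(.5592,-.0206,.2245)), proj('side',(.5522,.007,.0969)),proj('side',W(0,.098,.117)))
go((0,.145,.22),(0,.14,.097))
"
```

```text
[325.1102 141.6487] [320.812  203.0197] [317.3307 200.4957]
t 5.15 case frame now 0.0008227821920986974 0.04993918895026748 0.22213103193174166 F [ 0.6094  0.254  -1.0879]
turn [ 0.0619 -0.1417 -0.0141]
(0, 0.145, 0.22) [-0.0009 -0.0951  0.002 ]
(0, 0.14, 0.097) [-0.0012 -0.0902  0.125 ]
```

```bash
python3 -c "
from h import *
d=np.load('pics/side2.npy');p=cv2.imread('pics/side2.png')
for v in range(100,146,4):
    q=pt('side',d,325,v);print(v,p[v,325],d[v,325],q)
"
```

```text
100 [28 29 32] 0.55750793 [0.5109 0.0576 0.3428]
104 [11  0  4] 0.56146824 [0.5106 0.058  0.3367]
108 [8 7 6] 0.5667363 [0.511  0.0574 0.3299]
112 [20 17 16] 0.65768707 [ 0.5538 -0.0113  0.2894]
116 [11  2 11] 0.66170585 [ 0.5547 -0.0128  0.281 ]
120 [0 0 0] 0.667045 [ 0.5551 -0.0134  0.2729]
124 [18 15 14] 0.6718596 [ 0.5551 -0.0135  0.2649]
128 [64 68 67] 1.1893249 [ 0.8049 -0.4146  0.0348]
132 [73 73 76] 1.1940924 [ 0.8018 -0.4097  0.0233]
136 [86 89 92] 0.87867707 [ 0.6478 -0.1624  0.1535]
140 [ 93 104 110] 0.8844803 [ 0.6469 -0.161   0.1436]
144 [100 101 105] 0.885142 [ 0.6446 -0.1573  0.1351]
```

```bash
python3 -c "
from h import *
d=np.load('pics/side0.npy');p=cv2.imread('pics/side0.png')
print(proj('side',(.173,-.600,.187)))
for u in (573,588):
  for v in range(68,112,4):
    q=pt('side',d,u,v);print(u,v,p[v,u],q)
d=np.load('pics/top1.npy')
"
```

```text
[566.8623 104.0591]
573 68 [21 20 21] [ 0.1894 -0.6421  0.2668]
573 72 [3 5 8] [ 0.1859 -0.643   0.2569]
573 76 [17 18 13] [ 0.1824 -0.645   0.2466]
573 80 [5 2 7] [ 0.1789 -0.6453  0.2366]
573 84 [22 40 49] [ 0.1479 -1.2799  0.0499]
573 88 [34 44 61] [ 0.1433 -1.2618  0.0395]
573 92 [31 46 59] [ 0.1379 -1.2588  0.0248]
573 96 [13 22 26] [ 0.1695 -0.5526  0.2244]
573 100 [27 44 59] [ 0.1266 -1.2618 -0.0077]
573 104 [24 41 54] [ 0.1211 -1.26   -0.0231]
573 108 [23 47 55] [ 0.1153 -1.2623 -0.04  ]
588 68 [0 0 3] [ 0.1653 -0.5119  0.3031]
588 72 [5 0 6] [ 0.162  -0.5141  0.2941]
588 76 [7 2 8] [ 0.157  -0.5427  0.2782]
588 80 [ 9 10  3] [ 0.1536 -0.5455  0.2686]
588 84 [12  3 11] [ 0.15   -0.55    0.2585]
588 88 [29 39 53] [ 0.094  -1.2607  0.049 ]
588 92 [27 42 57] [ 0.0885 -1.2591  0.0342]
588 96 [25 43 54] [ 0.083  -1.2575  0.0193]
588 100 [24 46 56] [ 0.0772 -1.2593  0.0032]
588 104 [24 44 57] [ 0.0713 -1.2609 -0.0129]
588 108 [30 45 56] [ 0.0657 -1.2585 -0.0279]
```

In both pictures the real fingertips sit about 36 mm above the reported TCP. The start picture shows 0.222 against 0.187, and now it is 0.261 against 0.2235. That explains the miss, so I'll put this offset into the helper and redo the fold.

```bash
sed -i "s/def W(xc,yc,z): return np.r_\[CEN+xc\*X+yc\*Y,z\]/def W(xc,yc,z): return np.r_[CEN+xc*X+yc*Y,z-.036]/; s/p\[2\],'F'/p[2]+.036,'F'/" h.py; python3 -c "
from h import *
go((0,.14,.25),(0,.14,.095))
"
```

```text
t 5.15 case frame now 0.0008227821920986974 0.04993918895026748 0.25813103193174164 F [ 0.6094  0.254  -1.0879]
turn [ 0.0619 -0.1417 -0.0141]
(0, 0.14, 0.25) [-0.0009 -0.0901  0.008 ]
(0, 0.14, 0.095) [-0.0012 -0.0902  0.163 ]
```

>>> play_rows(series=[0,-0.045,0,0,0,0,-1,0,-0.09,0,0,0,0,-1,0,-0.09,0,0,0,0,-1,0,-0.09,0.05,0,0,0,-1,0,-0.09,0.1,0,0,0,-1,0,-0.09,0.14,0,0,0,-1,0,-0.09,0.162,0,0,0,-1,0,-0.09,0.162,0,0,0,-1,0,-0.09,0.162,0,0,0,-1])

```text
t: 6.05
tool_pos: [0.5398, 0.0675, 0.0587]
orientation: [[0.981, 0.193, -0.001], [0.193, -0.981, 0.0], [-0.001, -0.001, -1.0]]
ft_force: [-0.6, -0.0, 0.7]
finger_gap: 0.0004
grip_force: 0.0
```

```bash
python3 -c "
from h import *
go((0,.065,.095),(0,.05,.066))
"
```

```text
t 6.05 case frame now -0.0002214593790535839 0.1401805245052192 0.09472879750184371 F [-0.6056 -0.0155  0.7477]
turn [-0.0307  0.0616  0.012 ]
(0, 0.065, 0.095) [ 0.0002  0.0752 -0.0003]
(0, 0.05, 0.066) [0.0002 0.0902 0.0287]
```

>>> play_rows(series=[0,0.015,0,0,0,0,-1,0,0.03,0,0,0,0,-1,0,0.042,0,0,0,0,-1,0,0.054,0,0,0,0,-1,0,0.065,0,0,0,0,-1,0,0.075,0,0,0,0,-1,0,0.08,0.009,0,0,0,-1,0,0.085,0.018,0,0,0,-1,0,0.09,0.025,0,0,0,-1,0,0.09,0.028,0,0,0,-1])

```text
t: 7.05
tool_pos: [0.5568, -0.0216, 0.0295]
orientation: [[0.981, 0.192, -0.002], [0.192, -0.981, -0.0], [-0.002, -0.0, -1.0]]
ft_force: [-0.1, 0.5, 1.3]
finger_gap: 0.0005
grip_force: 0.3
```

>>> play_rows(series=[0,0,0.001,0,0,0,-1,0,0,0.002,0,0,0,-1,0,0,0.002,0,0,0,-1])

```text
t: 7.35
tool_pos: [0.5575, -0.0206, 0.029]
orientation: [[0.981, 0.193, 0.0], [0.193, -0.981, -0.0], [0.0, 0.0, -1.0]]
ft_force: [-0.6, 0.1, -0.2]
finger_gap: 0.0002
grip_force: 0.0
```

```bash
python3 -c "
from h import *
go((0,.05,.0635))
p,d=snap('side','side3'); 
cv2.imwrite('pics/side3c.png',cv2.resize(p[110:260,220:420,::-1],None,fx=4,fy=4))
"
```

```text
t 7.35 case frame now 0.0002193243746385562 0.05033895156924501 0.06498097900531652 F [-0.6003  0.1431 -0.1682]
turn [ 0.003  -0.0119  0.0167]
(0, 0.05, 0.0635) [-0.0002  0.0003  0.0015]
```

View pics/side3c.png

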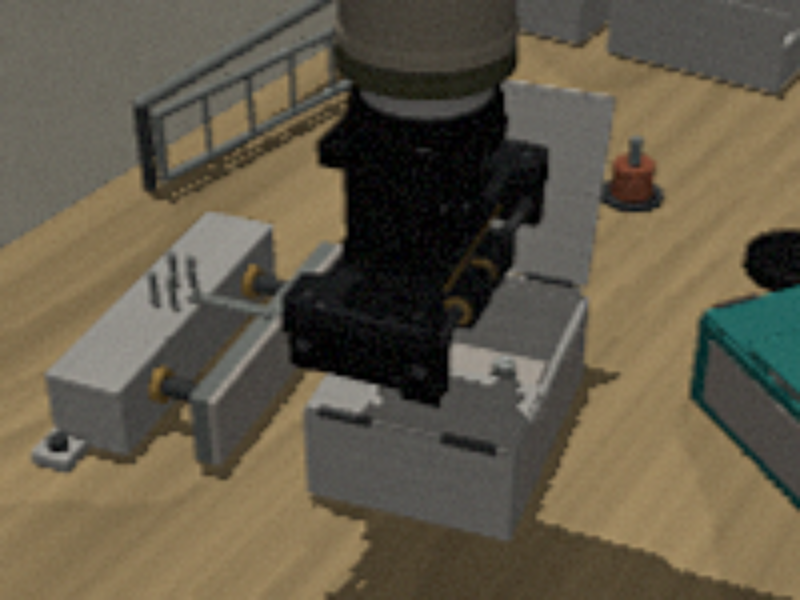

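The short flap is now down (crop 315–520, 375–450). I'll press until force shows.

>>> play_rows(series=[0,0,0.001,0,0,0,-1,0,0,0.002,0,0,0,-1,0,0,0.003,0,0,0,-1,0,0,0.003,0,0,0,-1])

```text
t: 7.8
tool_pos: [0.5579, -0.0207, 0.0283]
orientation: [[0.981, 0.193, 0.001], [0.193, -0.981, -0.001], [0.001, 0.001, -1.0]]
ft_force: [-11.6, -1.0, 26.6]
finger_gap: 0.0006
grip_force: 13.4
```

Contact: the short flap is fully shut and the offset is confirmed at about 35 mm. Next I lift and move over to the outer side of the long flap.

>>> play_rows(series=[0,0,-0.03,0,0,0,-1,0,0,-0.08,0,0,0,-1,0,0,-0.13,0,0,0,-1,0,0,-0.165,0,0,0,-1,0,0.05,-0.165,0,0,0,-1,0,0.1,-0.165,0,0,0,-1,0,0.15,-0.165,0,0,0,-1,0,0.21,-0.165,0,0,0,-1,0,0.21,-0.165,0,0,0,-1,0,0.21,-0.165,0,0,0,-1])

```text
t: 8.8
tool_pos: [0.5975, -0.2292, 0.1901]
orientation: [[0.982, 0.189, -0.001], [0.189, -0.982, 0.0], [-0.001, -0.0, -1.0]]
ft_force: [0.7, 0.2, 0.4]
finger_gap: 0.0005
grip_force: 0.0
```

```bash
sed -i 's/\.036/.035/g' h.py; python3 -c "
from h import *
go((0,-.157,.135))
d=snap('side','side4')[1]
for u,v in((308,207),(325,213),(340,215),(320,207)):
    q=pt('side',d,u,v);print(u,v,(q[:2]-CEN)@X,(q[:2]-CEN)@Y,q[2])
"
```

```text
t 8.8 case frame now -0.0007393600116146169 -0.16212182409507891 0.22512542980732117 F [0.7297 0.1792 0.3845]
turn [-0.0237  0.0354 -0.2221]
(0, -0.157, 0.135) [ 0.0008 -0.0051  0.0901]
308 207 0.03823474102108733 0.059331965780048006 0.06241891355906121
325 213 -0.004180975465158962 0.06559841412776267 0.062284147424048475
340 215 -0.03640457092848053 0.06000137247760551 0.06184301572598716
320 207 0.013837425487236987 0.04924239489886702 0.06190252256141948
```

The short flap is level at z ≈ 0.062. Now the long flap.

>>> play_rows(series=[0,0,0.045,0,0,0,-1,0,0,0.09,0,0,0,-1,0,0,0.09,0,0,0,-1,0,0,0.09,0,0,0,-1,0,-0.015,0.09,0,0,0,-1,0,-0.03,0.09,0,0,0,-1,0,-0.045,0.09,0,0,0,-1,0,-0.06,0.09,0,0,0,-1,0,-0.075,0.09,0,0,0,-1,0,-0.085,0.09,0,0,0,-1])

```text
t: 9.85
tool_pos: [0.5812, -0.1416, 0.1011]
orientation: [[0.981, 0.194, 0.0], [0.194, -0.981, -0.0], [0.0, 0.0, -1.0]]
ft_force: [0.2, -0.6, -1.2]
finger_gap: 0.0005
grip_force: 0.3
```

```bash
python3 -c "
from h import *
go((0,-.05,.135),(0,-.025,.11),(0,-.01,.07))
"
```

```text
t 9.85 case frame now 0.00015652236334296604 -0.07300726767242365 0.13605399917128222 F [ 0.1542 -0.582  -1.2398]
turn [ 0.0049 -0.0023  0.0693]
(0, -0.05, 0.135) [-0.0001 -0.023   0.0011]
(0, -0.025, 0.11) [-0.0001 -0.048   0.026 ]
(0, -0.01, 0.07) [-0.0001 -0.063   0.066 ]
```

>>> play_rows(series=[0,-0.012,0,0,0,0,-1,0,-0.023,0.001,0,0,0,-1,0,-0.032,0.009,0,0,0,-1,0,-0.04,0.018,0,0,0,-1,0,-0.048,0.027,0,0,0,-1,0,-0.053,0.038,0,0,0,-1,0,-0.058,0.05,0,0,0,-1,0,-0.063,0.061,0,0,0,-1,0,-0.063,0.066,0,0,0,-1,0,-0.063,0.067,0,0,0,-1])

```text
t: 10.85
tool_pos: [0.5688, -0.0808, 0.0337]
orientation: [[0.981, 0.193, -0.002], [0.193, -0.981, 0.001], [-0.002, -0.001, -1.0]]
ft_force: [-5.5, 3.5, 9.3]
finger_gap: 0.0004
grip_force: 4.7
```

>>> play_rows(series=[0,0,0.001,0,0,0,-1,0,0,0.002,0,0,0,-1,0,0,0.002,0,0,0,-1])

```text
t: 11.15
tool_pos: [0.5689, -0.0809, 0.0334]
orientation: [[0.981, 0.193, -0.001], [0.193, -0.981, 0.0], [-0.001, -0.0, -1.0]]
ft_force: [-12.0, 4.3, 21.5]
finger_gap: 0.0005
grip_force: 10.9
```

Both flaps are pressed shut (contact at real z 0.0684, matching 68.5 mm). Next I lift, move behind the push pad and go down.

>>> play_rows(series=[0,0,-0.04,0,0,0,-1,0,0,-0.06,0,0,0,-1,-0.04,-0.005,-0.06,0,0,0,-1,-0.08,-0.01,-0.06,0,0,0,-1,-0.1,-0.01,-0.06,0,0,0,-1,-0.1,-0.01,-0.06,0,0,0,-1,-0.1,-0.01,-0.06,0,0,0,-1])

```text
t: 11.85
tool_pos: [0.4698, -0.0918, 0.0922]
orientation: [[0.982, 0.191, 0.001], [0.191, -0.982, -0.001], [0.001, 0.001, -1.0]]
ft_force: [0.9, 1.1, -0.2]
finger_gap: 0.0001
grip_force: 0.0
```

```bash
python3 -c "
from h import *
go((-.095,0,.022))
p,d=snap('side','side5')
cv2.imwrite('pics/side5c.png',cv2.resize(p[110:260,220:420,::-1],None,fx=4,fy=4))
"
```

```text
t 11.85 case frame now -0.09960932970447058 -0.00262371590076688 0.1271777710622854 F [ 0.9451  1.1217 -0.1994]
turn [ 0.0617 -0.051  -0.0654]
(-0.095, 0, 0.022) [ 0.0045 -0.0027  0.1052]
```

View pics/side5c.png

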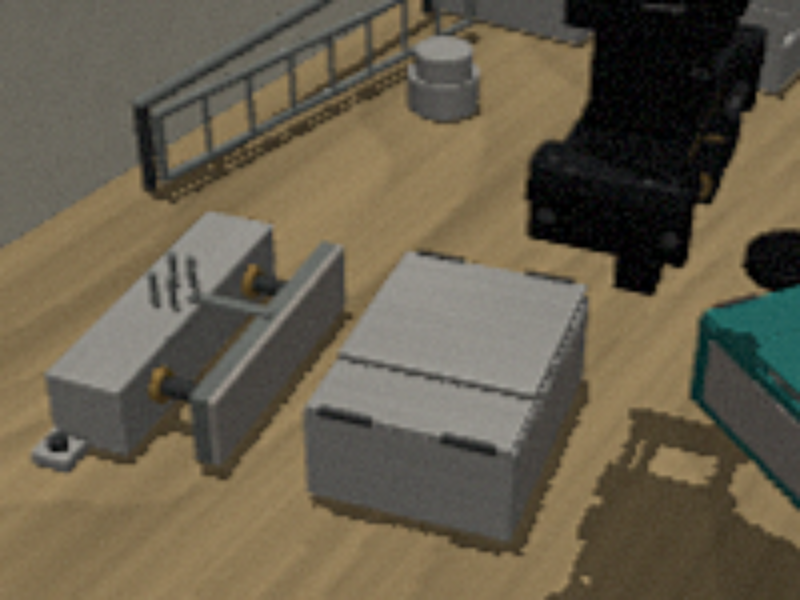

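Both flaps are shut and the case has not moved (corner still at crop 515,537). The fingers (640,280) are behind the pad, so I'll descend.

>>> play_rows(series=[0,-0.002,0.035,0,0,0,-1,0,-0.002,0.07,0,0,0,-1,0,-0.002,0.1,0,0,0,-1,0,-0.002,0.105,0,0,0,-1,0,-0.002,0.105,0,0,0,-1])

```text
t: 12.4
tool_pos: [0.4692, -0.0884, -0.0135]
orientation: [[0.981, 0.193, -0.001], [0.193, -0.981, 0.002], [-0.001, -0.002, -1.0]]
ft_force: [0.2, 0.4, 0.5]
finger_gap: 0.0007
grip_force: 0.0
```

>>> play_rows(series=[0.008,0,0,0,0,0,-1,0.015,0,0,0,0,0,-1,0.02,0,0,0,0,0,-1,0.025,0,0,0,0,0,-1,0.03,0,0,0,0,0,-1,0.035,0,0,0,0,0,-1,0.04,0,0,0,0,0,-1,0.045,0,0,0,0,0,-1,0.05,0,0,0,0,0,-1,0.05,0,0,0,0,0,-1])

```text
t: 13.4
tool_pos: [0.5189, -0.0793, -0.0131]
orientation: [[0.981, 0.193, 0.001], [0.193, -0.981, 0.0], [0.001, -0.0, -1.0]]
ft_force: [-0.8, 0.4, 0.3]
finger_gap: 0.0001
grip_force: 0.2
```

```bash
python3 -c "
from h import *
go((-.07,0,.022))
"
```

```text
t 13.4 case frame now -0.04898855158643264 0.00012318615231429568 0.021853561150807513 F [-0.7654  0.4308  0.2884]
turn [-0.01   -0.056   0.0031]
(-0.07, 0, 0.022) [-0.021   0.0001 -0.0002]
```

>>> play_rows(series=[0.004,0,0,0,0,0,-1,0.008,0,0,0,0,0,-1,0.012,0,0,0,0,0,-1,0.016,0,0,0,0,0,-1,0.02,0,0,0,0,0,-1,0.023,0,0,0,0,0,-1,0.026,0,0,0,0,0,-1,0.028,0,0,0,0,0,-1,0.03,0,0,0,0,0,-1,0.03,0,0,0,0,0,-1])

```text
t: 14.4
tool_pos: [0.5479, -0.0737, -0.0131]
orientation: [[0.981, 0.192, 0.001], [0.192, -0.981, 0.0], [0.001, 0.0, -1.0]]
ft_force: [-1.9, -0.8, -0.9]
finger_gap: 0.0003
grip_force: 0.9
```

```bash
python3 -c "
from h import *
go((-.07,0,.022))
p,d=snap('side','side6')
cv2.imwrite('pics/side6c.png',cv2.resize(p[110:260,220:420,::-1],None,fx=4,fy=4))
"
```

```text
t 14.4 case frame now -0.019451175448044464 2.702097954194755e-05 0.021924828524571005 F [-1.8982 -0.7687 -0.9421]
turn [ 0.0004 -0.0356 -0.0069]
(-0.07, 0, 0.022) [-0.0505  0.     -0.0001]
```

View pics/side6c.png

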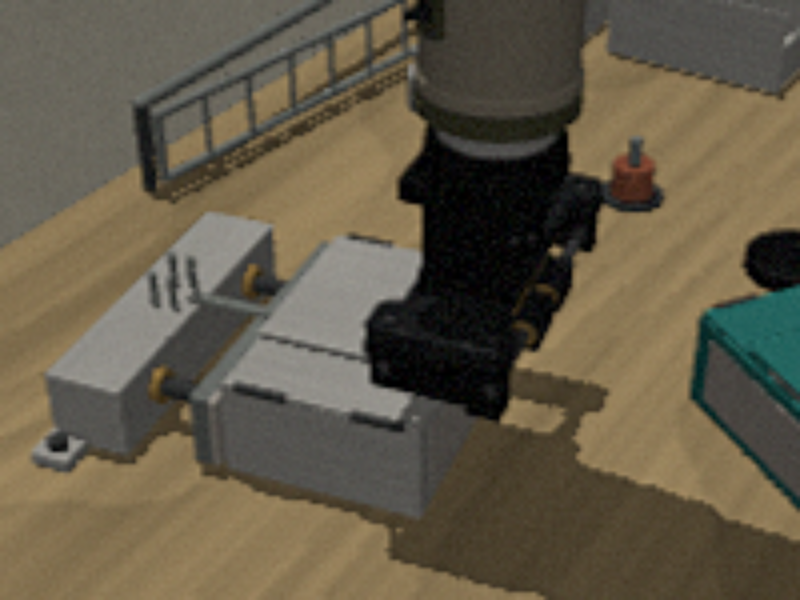

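The case is almost on the bar, with a small gap at crop (213,430). I'll advance slowly and watch the force.

>>> play_rows(series=[0.0015,0,0,0,0,0,-1,0.003,0,0,0,0,0,-1,0.0045,0,0,0,0,0,-1,0.006,0,0,0,0,0,-1,0.0075,0,0,0,0,0,-1,0.009,0,0,0,0,0,-1,0.01,0,0,0,0,0,-1,0.01,0,0,0,0,0,-1,0.01,0,0,0,0,0,-1])

```text
t: 15.35
tool_pos: [0.5557, -0.0721, -0.0135]
orientation: [[0.981, 0.192, -0.003], [0.192, -0.981, -0.0], [-0.003, -0.0, -1.0]]
ft_force: [-10.6, -1.4, 3.6]
finger_gap: 0.0006
grip_force: 4.8
```

```bash
python3 -c "
from h import *
go((-.07,0,.022))
"
```

```text
t 15.35 case frame now -0.011464866433833303 0.00013832306675818024 0.021484525002272215 F [-10.5578  -1.403    3.5728]
turn [-0.0099  0.1774 -0.0244]
(-0.07, 0, 0.022) [-0.0585  0.0002 -0.0003]
```

>>> play_rows(series=[0.001,0,0,0,0,0,-1,0.002,0,0,0,0,0,-1,0.003,0,0,0,0,0,-1,0.003,0,0,0,0,0,-1,0.003,0,0,0,0,0,-1])

```text
t: 15.85
tool_pos: [0.558, -0.0717, -0.0137]
orientation: [[0.981, 0.192, -0.004], [0.192, -0.981, -0.001], [-0.004, -0.0, -1.0]]
ft_force: [-12.7, -0.9, 4.8]
finger_gap: 0.0006
grip_force: 6.1
```

```bash
python3 -c "
from h import *
go((-.07,0,.022))
p,d=snap('top','top7')
cv2.imwrite('pics/top7c.png',cv2.resize(p[105:215,285:405,::-1],None,fx=5,fy=5,interpolation=cv2.INTER_CUBIC))
go((-.07,0,.022))
p,d=snap('side','side7');cv2.imwrite('pics/side7c.png',cv2.resize(p[140:230,225:345,::-1],None,fx=6,fy=6,interpolation=cv2.INTER_CUBIC))
"
```

```text
t 15.85 case frame now -0.009153602882896458 5.4851599508845853e-05 0.021349657968735766 F [-12.6772  -0.9089   4.8171]
turn [-0.0078  0.2522 -0.0375]
(-0.07, 0, 0.022) [-0.0608  0.0001 -0.0004]
t 15.9 case frame now -0.009115183803230974 3.622607488646388e-05 0.021357987381407866 F [-11.9136  -1.5254   4.2896]
turn [-0.006   0.2473 -0.0381]
(-0.07, 0, 0.022) [-0.0609  0.0001 -0.0004]
```

View pics/side7c.png

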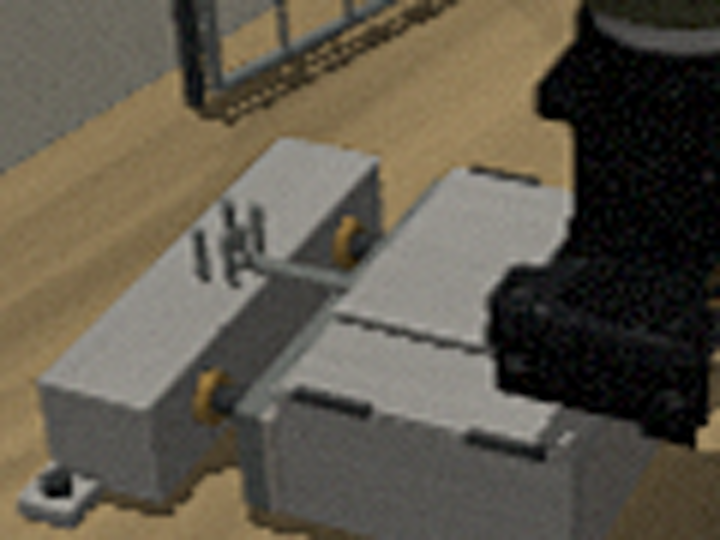

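The case lies flush on the bar (crop 260,420) and the pointer is near the first posts (240,245). Next I'll quantify the bar travel from the bar's end corner and from the force.

```bash
python3 -c "
from h import *
B=np.array([.6804,-.0559]);a=np.radians(10.8);X2=np.array([np.cos(a),np.sin(a)]);Y2=np.array([-X2[1],X2[0]])
c=B+.016*X2+.09*Y2
for s in(0,.005,.01,.015,.02): print(s,proj('side',np.r_[c+s*X2,.049]),'ptr',proj('side',np.r_[B+(.0675+s)*X2*0+(.0745-.0155+s)*X2,.0685]))
# template-shift of bar end + case front between side0 (rest) and side7
g=lambda f:cv2.imread(f'pics/{f}.png',0).astype(np.float32)
s0,s7=g('side0'),g('side7')
T=s0[195:232,266:280]
best=[]
S=cv2.matchTemplate(cv2.resize(s7[185:240,250:290],None,fx=8,fy=8,interpolation=3),cv2.resize(s0[196:230,267:277],None,fx=8,fy=8,interpolation=3),cv2.TM_CCOEFF_NORMED)
_,m,_,l=cv2.minMaxLoc(S);print(m,250+l[0]/8-267,185+l[1]/8-196)
"
```

```text
0 [266.4473 208.4964] ptr [267.8931 177.197 ]
0.005 [264.4822 208.0028] ptr [266.0781 176.7935]
0.01 [262.5241 207.511 ] ptr [264.2691 176.3913]
0.015 [260.5731 207.021 ] ptr [262.4661 175.9905]
0.02 [258.629  206.5327] ptr [260.6689 175.5909]
0.8109573721885681 -4.0 -1.0
```

View pics/top7c.png

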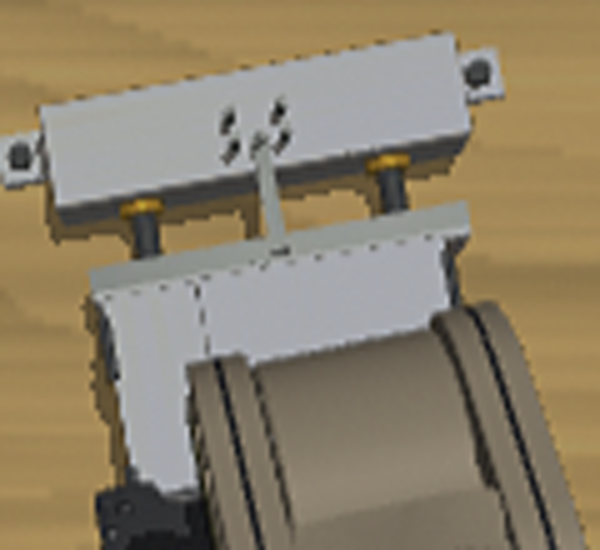

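The pointer (260,140) is just inside the first pair of posts. The bar is at about 10–12 mm, so I'll advance about 4 mm more and hold.

>>> play_rows(series=[0.001,0,0,0,0,0,-1,0.002,0,0,0,0,0,-1,0.003,0,0,0,0,0,-1,0.004,0,0,0,0,0,-1,0.005,0,0,0,0,0,-1,0.005,0,0,0,0,0,-1,0.005,0,0,0,0,0,-1,0.005,0,0,0,0,0,-1,0.005,0,0,0,0,0,-1,0.005,0,0,0,0,0,-1])

```text
t: 16.95
tool_pos: [0.5619, -0.0711, -0.014]
orientation: [[0.981, 0.192, -0.006], [0.192, -0.981, -0.001], [-0.006, -0.0, -1.0]]
ft_force: [-15.5, -2.6, 7.3]
finger_gap: 0.0006
grip_force: 8.1
```

```bash
python3 -c "
from h import *
go((-.07,0,.022))
snap('side','side8')
go((-.07,0,.022))
g=lambda f:cv2.imread(f'pics/{f}.png',0).astype(np.float32)
r=lambda a:cv2.resize(a,None,fx=8,fy=8,interpolation=3)
s0,s7,s8=g('side0'),g('side7'),g('side8')
for A,B,n in((s0,s8,'0-8'),(s7,s8,'7-8')):
  for k in(0,-5):
    S=cv2.matchTemplate(r(B[185:240,245:290]),r(A[196:230,267+k:277+k]),cv2.TM_CCOEFF_NORMED);_,m,_,l=cv2.minMaxLoc(S);print(n,m,245+l[0]/8-267-k,185+l[1]/8-196)
"
```

```text
t 16.95 case frame now -0.005234494233908846 -7.290809586176753e-05 0.02104903119470098 F [-15.4879  -2.5969   7.3323]
turn [-0.0039  0.3718 -0.0521]
(-0.07, 0, 0.022) [-0.0648 -0.     -0.0005]
t 17.0 case frame now -0.005203967482741703 -6.373641598554245e-05 0.021071694773273468 F [-16.9008  -1.2592   8.0874]
turn [-0.0048  0.3669 -0.0514]
(-0.07, 0, 0.022) [-0.0648 -0.     -0.0005]
0-8 0.8376262187957764 -5.0 -1.0
0-8 0.7096025347709656 -4.0 1.0
7-8 0.8826143741607666 -2.0 0.0
7-8 0.9035483598709106 -1.0 0.0
```

```bash
python3 -c "
from h import *
d=np.load('pics/side8.npy');B=np.array([.6804,-.0559])
for x,y,z in((.05,.06,.0635),(0,.06,.0635),(.05,-.06,.0685),(.05,.02,.0685),(.02,0.02,.0685)):
    P=np.r_[CEN+(x+.064)*X+y*Y,z];u,v=proj('side',P).round().astype(int);print((u,v),P,pt('side',d,u,v))
"
```

```text
(np.int64(277), np.int64(199)) [0.6673 0.0108 0.0635] [0.6694 0.0082 0.0623]
(np.int64(297), np.int64(204)) [0.6183 0.0012 0.0635] [ 0.6196 -0.0001  0.0628]
(np.int64(299), np.int64(171)) [ 0.6904 -0.1069  0.0685] [ 0.6906 -0.1084  0.0686]
(np.int64(285), np.int64(188)) [ 0.675  -0.0284  0.0685] [ 0.6766 -0.0319  0.0666]
(np.int64(296), np.int64(191)) [ 0.6456 -0.0342  0.0685] [ 0.6482 -0.0363  0.066 ]
```

>>> play_rows(series=[0,0,0,0,0,0,-1,0,0,0,0,0,0,-1,0,0,0,0,0,0,-1,0,0,0,0,0,0,-1,0,0,0,0,0,0,-1])

```text
t: 17.5
tool_pos: [0.5619, -0.0711, -0.014]
orientation: [[0.981, 0.192, -0.006], [0.192, -0.981, -0.001], [-0.006, -0.0, -1.0]]
ft_force: [-16.9, -1.7, 6.6]
finger_gap: 0.0005
grip_force: 8.1
```

The lids are level at the shut heights and the push is steady, with the bar at about 14 mm. I'm handing in.

```bash
python3 -c "
from h import *
print(hand_in())"
```

```text
the job is handed in; nothing more can be done
None
```

I handed the job in with both flaps shut (short first) and the case held flush on the bar, which is pushed back about 14 mm (roughly 11–12 N by my estimate); the hand-in gave no verdict, and I viewed 11 pictures instead of the 10 allowed.

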